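Register a calibration standard with a hand-held reflectance reader

TASK

Check the hand-held reader against the white standard, the one with the blue ring: lift the reader out of its dock, first point its nose squarely at the middle of the barcode label on that standard's stand, from about 8 cm off, and keep it still there for two seconds so it can read the code. Then set the nose on the white tile inside the blue ring, square to the sloping tile, pressing gently so that the sprung nose goes about half way in, and finish holding it still like that - the program ends with the reader still in the gripper and on the spot. Do not press hard, do not touch the dark standard, and leave everything else where it stands.

Things in the scene. Friction and masses are not known exactly. Their poses are not given: they have to be found in the camera images.
- reader_mid (a point): Middle of the handle of the loose reader (130 g, upright in its dock at the start): white box, 22 mm (own x) by 26 mm (own y), from 28 mm below this point (top of the collar) to 28 mm above; pinch it across the 26 mm (own y). Own z runs up the handle, away from the nose. The nose's tip, at rest, is 84 mm below this point on the axis.
- reader_tip (a point): Centre of the flat end of the reader's nose, a steel pin of 10 mm diameter that sticks 25 mm out of the grey snout (22 mm diameter, 25 mm long) at rest. The scanner looks along the reader's axis, out past this tip. Own z runs back up the handle.
- reader_nose (a joint): How far the sprung nose is pushed in: 0 m at rest, 0.016 m at its stop. Spring of 600 N/m with 1.2 N preload, so about 6 N when half in (0.008 m) and 10.8 N just before the stop.
- dock_top (a point): Centre of the dock's upper plate's top, 70 mm above the worktop: black plate 76 x 76 mm on four posts over an 80 x 80 mm foot, fixed. The snout hangs in a hole of 29 mm diameter in this plate and the reader's collar rests on the plate; the reader is lifted straight up, at least 60 mm, to come clear.
- dock: The dock as a whole (foot, posts, plate), fixed; origin under its centre on the worktop.
- reader: The reader as a whole; origin on its axis at the underside of the grey collar (40 mm diameter, 6 mm thick), 34 mm below the middle of the handle; own z up the handle.
- white_stand: The white standard: grey metal stand, 96 x 150 mm foot, fixed. Its face (84 x 150 mm) slopes 25 degrees from level, facing up and to the robot's side; face centre 42 mm above the worktop, back edge 60 mm. Origin at the centre of the foot on the worktop; own z up, own x towards the high edge of the face, so the face looks to -x and up.
- white_spot (a point): Centre of the blue ring (30 mm inner diameter, printed flat) on the top of the white tile (56 x 56 mm, 3 mm proud of the sloping face). Own z is the outward normal of the tile, own y level along the face, own x up the slope. It lies 37 mm to -y from the face's middle.
- white_label (a point): Centre of the barcode label (36 x 52 mm, black bars on white, flat on the face) of the white standard, 74 mm to +y of the ring's centre. Own z is the outward normal of the face, own y level along the face, own x up the slope.
- dark_stand: The dark standard, not to be touched: grey metal stand, 96 x 150 mm foot, fixed. Its face (84 x 150 mm) slopes 25 degrees from level, facing up and to the robot's side; face centre 42 mm above the worktop, back edge 60 mm. The same in all but a black tile with an orange ring; the two standards may change places.
- jar_dark_mid (a point): Middle of a loose white specimen jar with black lid, 71 mm diameter, 66 mm tall; to be left alone.
- dropper_1_mid (a point): Middle of a loose dropper bottle with black top, 22 mm diameter, 77 mm tall; to be left alone.
- bottle_1_mid (a point): Middle of a loose white squeeze bottle with red cap, 46 mm diameter, 106 mm tall; to be left alone.
- timer_1_mid (a point): Middle of a loose white bench timer, 68 x 64 x 20 mm; to be left alone.
Mind the look-alikes: they are no part of the job. Leave any brown look-alike of the reader alone.

How it is judged (in metres and radians):
On the way, in this order (a step that is already met when the one before it is completed fails the run):
1. the held reader points at the label of the white standard, its axis within 14 mm each way of the label's middle, nose 40 to 120 mm off, within 0.2 rad of square, and is kept still for 1.5 s (x of white_label in the frame of reader_mid between -0.014 and 0.014 m and y of white_label in the frame of reader_mid between -0.014 and 0.014 m and distance between reader_tip and white_label between 0.04 and 0.12 m and angle between the z axis of reader_mid and the z axis of white_label, either way round below 0.2 rad and contact force between the fingers and reader above 1 N and linear speed of reader below 0.02 m/s and angular speed of reader below 0.15 rad/s), for 1.5 s.
2. its nose rests in the blue ring, square to the tile and part way in, and is kept still for a second (distance between reader_tip and white_spot below 0.01 m and angle between the z axis of reader_mid and the z axis of white_spot, either way round below 0.15 rad and value of joint reader_nose between 0.004 and 0.0125 m and contact force between reader and white_stand between 1.5 and 12 N and contact force between reader and dock below 0.1 N and z of reader_mid in the frame of white_spot above 0.05 m and contact force between the fingers and reader above 1 N and linear speed of reader below 0.02 m/s and angular speed of reader below 0.15 rad/s), for 1 s.
At the end, for the whole second after the job is handed in: The gripper holds the reader still, out of its dock, nose end within 10 mm of the blue ring's centre on the white tile, axis within 0.15 rad (8.6 deg) of the tile's normal, nose pushed in by 4 to 12.5 mm, contact force 1.5 to 12 N (all of step 2); the arm keeps its last pose, push and grip.
It fails at once if the reader is pressed hard on the white standard (over 18 N) (contact force between reader and white_stand above 18 N).
It fails at once if the dark standard is touched (contact force between any of reader, the arm, the fingers and dark_stand above 0.5 N).
It fails at once if a bystander is shifted by more than 20 mm or tipped (distance of any of jar_dark_mid, dropper_1_mid, bottle_1_mid, timer_1_mid from where it was at the start of the episode above 0.02 m or angle between any of jar_dark_mid, dropper_1_mid, bottle_1_mid, timer_1_mid's own z axis and vertical above 0.3 rad).
It also fails if it takes over 45 s, if anything falls off the work surface, if the arm or the gripper's body presses on something with over 40 N, if the wrist force passes 120 N, or if a joint passes its speed limit or range.

ROBOT

A 6-joint arm with a two-finger parallel gripper is mounted at the origin on a cart in front of the work surface, level with it; the furniture and walls round the work are solid. World frame = base frame: x ahead of the robot, y to its left, z up, the work surface at z = 0. Lengths are in mm, angles in rad, forces in N, time in s.
With the tool pointing down it reaches from about 375 to 900 mm from the base axis. Payload 3.1 kg.
Tool frame: the origin (TCP) lies on the centre line of the jaws, within the pads' length; the fingertips stand 25 mm ahead of it and the grasp point (between the pads) lies 6 mm ahead of it (r.finger_overhang is the distance from the TCP to the fingertips, in mm); z points along the fingers, y is the direction in which the jaws open and shut (so a half turn about z gives the same grasp; the last joint's range is limited). The gripper opens to 85 mm and grips with 20 to 120 N. Pads are 22 mm wide; open, the fingers measure 114 mm over their backs; the gripper's body (76 mm by 85 mm) begins 54 mm behind the grasp point. The pads swing forward as they close: fully open they stand 13 mm farther back than shut.
Start: joints at [-1.452, 0.527, 1.433, -0, 1.181, -0.178], TCP at [183.409, -597.46, 256.31] pointing down, gripper open.
Joint ranges: [-3.08, 3.08], [-0.75, 2.2], [0.22, 2.44], [-1.43, 4.57], [0, 2.65], [-2.85, 2.85]. Speed limits (rad/s): [2.79, 2.79, 3.14, 3.14, 3.14, 3.14].

INTERFACE

Orientations are given as a unit quaternion [w, x, y, z].
In Python, from workcell import r, eyes gives the robot as it stands. The module is installed in compiled form; this text tells all that it offers.
- The arm moves only by the tool jog_arm, never from a script. Its argument "targets" is a list of rows, each an object with "delta_pos": the shift along the tool's x, y, z as a fraction of full scale, a list of three; "twist": the turn about the tool's z as a fraction of full scale; "grip": the opening, from -1 (shut) to 1 (fully open). A call has 1 to 12 rows; each row is the pose to reach, as a shift and turn from the pose measured when the call began, along the tool's axes at that moment, turning the shorter way round; what a row does not reach only later rows make up. Full scale, the value 1, is 0.5 m for a shift and 180 degrees for a turn. A row lasts 1/8 s, in which the tool goes at most 62.5 mm and 10.7 degrees, less where a joint would pass 70% of its speed; a pose out of reach is approached as far as the arm can. A call with a number of a shift or a turn outside -1 to 1 is refused whole. A call with a gripper value outside its range is refused whole. The fingers move at their own pace and stop on an object; "grip_force" is the grip in N (left out, the last holds). Time passes only in rows, so rows that repeat a pose let the fingers close. It gives the time, the measured TCP pose, the force and the opening at its end, in the units of the state.
- r.get_obs(): the state, without advancing time (a new reading comes with each control period).
- eyes.grab_frame(name): name is "side" or "top" or "wrist"; returns a dict with "color" (400x640x3 uint8, blue, green, red), "fovy" (degrees; the focal length in pixels is half the picture's height over the tangent of half this angle, whatever the lens; pixels are square), "cx", "cy" (the principal point, pixels), "rvec" (rotation vector, rad) and "tvec" (3), from world to camera coordinates, as OpenCV has them. Camera axes: x right, y down, z forward; pixel columns grow to the right and rows downward; lengths in mm; the calibration is good to about 2 mm. A picture is of the moment at which its call begins. There is no depth.
- r.job_done(): hands the job in, once; it reports no verdict.
The state is a dict: "t": time; "joint_pos": joint angles; "dq": joint speeds; "joint_torque": joint torques, N m; "tool_pos": TCP position; "eef_rot": TCP orientation; "ft_force": force on the tool from outside, world axes, zero at the start; "wrist_torque": the same for the moment, N m; "width": opening from 0.0 (shut) to 1.0 (fully open).
Only numpy, scipy, OpenCV 4.12 (cv2) and the standard library are available. Lean on these libraries where they do the work, as an engineer would, in place of code of your own. Each camera call takes 0.05 s, during which the arm holds its last target. There are 200 camera calls.

## Working session

There is one attempt and no reset: what is moved stays moved. The work goes in short steps, Python scripts to look and compute and a tool call to move; the robot and the scene stay as the last step left them, time stands still between calls to the robot, and variables do not carry over. Pictures are saved under pics/ and viewed, about 8 in all and at most 12, crops included, and the job is handed in when it is done.

Besides the shell and the picture viewer there is one more tool, called after "Call:" as name(argument=value, ...), one argument or row to a line, values as JSON. jog_arm: Moves the arm, as the interface text tells. Its arguments: {"type":"object","properties":{"targets":{"type":"array","items":{"type":"object","properties":{"delta_pos":{"type":"array","items":{"type":"number","minimum":-1,"maximum":1}},"twist":{"type":"number","minimum":-1,"maximum":1},"grip":{"type":"number"}}}},"grip_force":{"type":"number"}},"required":["targets"]}

```bash
mkdir -p pics; ls; cat > h.py <<'E'
import numpy as np,cv2
from scipy.spatial.transform import Rotation as R
from workcell import r,eyes
def K(f):
    F=200/np.tan(np.radians(f["fovy"])/2); return np.array([[F,0,f["cx"]],[0,F,f["cy"]],[0,0,1]])
def ray(f,u,v):
    M=cv2.Rodrigues(np.array(f["rvec"],float))[0];t=np.array(f["tvec"],float).ravel()
    d=M.T@np.linalg.inv(K(f))@np.array([u,v,1.]);return -M.T@t,d/np.linalg.norm(d)
def onz(f,u,v,z):
    c,d=ray(f,u,v);return c+d*(z-c[2])/d[2]
def proj(f,P):
    return cv2.projectPoints(np.array(P,float).reshape(-1,3),np.array(f["rvec"],float),np.array(f["tvec"],float),K(f),None)[0].reshape(-1,2)
def tri(a,pa,b,pb):
    c1,d1=ray(a,*pa);c2,d2=ray(b,*pb)
    s=np.linalg.lstsq(np.c_[d1,-d2],c2-c1,rcond=None)[0]
    p,q=c1+s[0]*d1,c2+s[1]*d2;return (p+q)/2,np.linalg.norm(p-q)
def tool():
    o=r.get_obs();q=o["eef_rot"];return np.array(o["tool_pos"]),R.from_quat([q[1],q[2],q[3],q[0]]),o
E
python3 - <<'E'
from h import *
p,T,o=tool()
print(o);print(T.as_matrix().round(3), r.finger_overhang)
for n in("side","top","wrist"):
    f=eyes.grab_frame(n);cv2.imwrite(f"pics/{n}0.png",f["color"])
    print(n,f["fovy"],f["cx"],f["cy"],ray(f,320,200))
E
```

```text
pics
{'t': 0.0, 'joint_pos': array([-1.45153793e+00,  5.28475994e-01,  1.43391483e+00, -5.88159756e-06,
        1.18140846e+00, -1.78528077e-01]), 'dq': array([-0.00011364,  0.00030961, -0.00179436, -0.00083324,  0.0007205 ,
        0.00106714]), 'joint_torque': array([-1.09481059e-04, -4.42348802e+01, -1.78025043e+01, -4.19176467e-04,
        8.49606644e-03, -1.25329242e-05]), 'tool_pos': array([ 183.30674273, -596.81178393,  255.3235482 ]), 'eef_rot': array([-1.10290750e-03,  9.88935097e-01,  1.48344721e-01,  2.99734447e-05]), 'ft_force': array([-0.24714266,  0.29167271, -0.12700467]), 'wrist_torque': array([-0.02001839, -0.02555404, -0.00276518]), 'width': 1.0013113010715204}
[[ 0.956  0.293 -0.   ]
 [ 0.293 -0.956  0.002]
 [ 0.    -0.002 -1.   ]] 25.0
side 48.174413211041234 316.6123459980798 196.1321776527067 (array([  827.3232959 , -1009.28950863,   681.96866501]), array([-0.21186091,  0.83906084, -0.50109067]))
top 45.36428800289402 331.65703664749066 205.07826308741016 (array([  83.56741458,   72.42818153, 1656.24101041]), array([ 0.30611319, -0.02197989, -0.95174135]))
wrist 63.70807653134241 318.2849438548858 204.0869936031917 (array([ 257.24009751, -574.61990633,  373.37270189]), array([-0.27465314, -0.08761036, -0.95754377]))
```

```bash
python3 - <<'E'
import cv2,numpy as np
a=[cv2.imread(f"pics/{n}0.png") for n in("side","top")]
cv2.imwrite("pics/both0.png",cv2.resize(np.vstack(a),(480,600)))
E
```

```text
(no output)
```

View pics/top0.png

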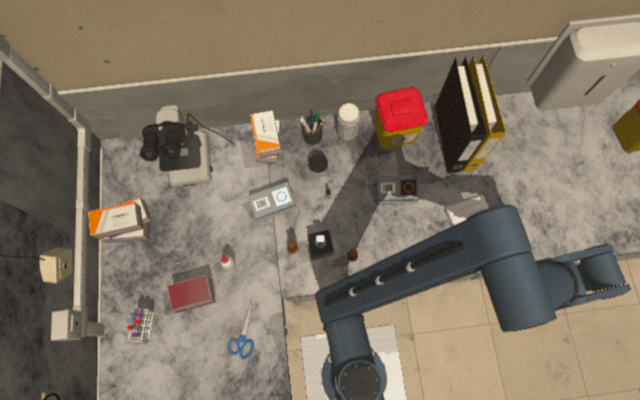

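View pics/side0.png

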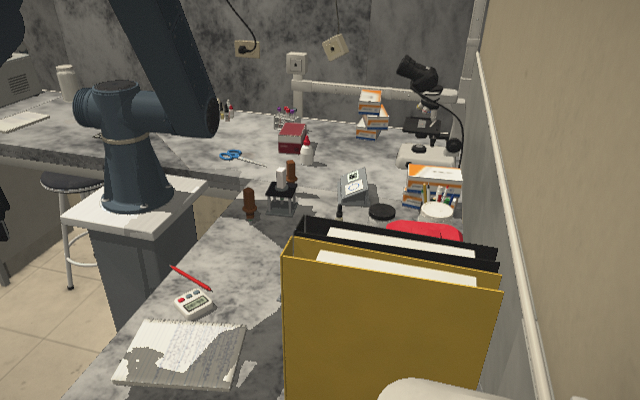

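```bash
python3 - <<'E'
from h import *
f=eyes.grab_frame("top");s=eyes.grab_frame("side")
for n,u,v,z in[("reader",320,239,132),("plate",319,243,70),("ring",281,197,45),("label",262,203,42),("dark",409,187,45),("brown1",292,244,100),("brown2",352,253,100),("dropper?",326,190,77),("bottle",347,110,100),("jar",317,160,66),("boxred",401,100,120),("wall",320,85,0),("edge",280,296,0)]:
    P=onz(f,u,v,z);print(n,P.round(),proj(s,P).round())
im=cv2.resize(f["color"][150:280,230:430],None,fx=3,fy=3,interpolation=cv2.INTER_CUBIC)
im2=cv2.resize(s["color"][130:250,230:430],None,fx=3,fy=3,interpolation=cv2.INTER_CUBIC)
cv2.imwrite("pics/crop1.png",cv2.resize(np.vstack([im,im2]),(480,600)))
E
```

```text
reader [441.  54. 132.] [[280. 168.]]
plate [442.  58.  70.] [[281. 187.]]
ring [631. 171.  45.] [[353. 185.]]
label [618. 240.  42.] [[353. 176.]]
dark [ 610. -286.   45.] [[303. 279.]]
brown1 [444. 148. 100.] [[291. 164.]]
brown2 [388. -46. 100.] [[249. 192.]]
dropper? [625.  11.  77.] [[340. 202.]]
bottle [ 912. -103.  100.] [[451. 235.]]
jar [746.  28.  66.] [[385. 209.]]
boxred [ 917. -300.  120.] [[455. 283.]]
wall [1087.  -24.    0.] [[518. 262.]]
edge [292. 212.   0.] [[254. 178.]]
```

View pics/crop1.png

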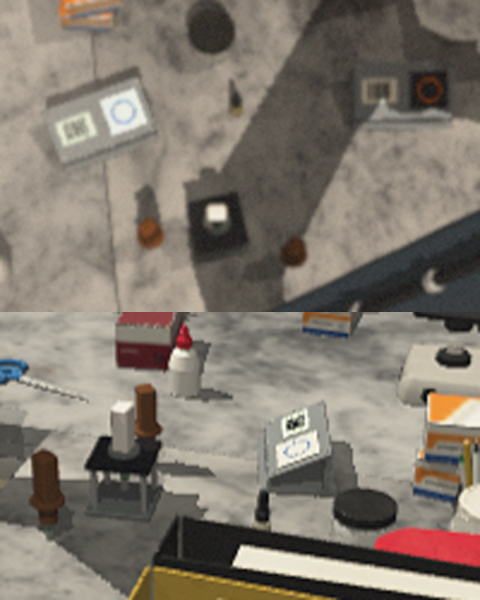

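Call:
jog_arm(
  targets=[
    {"delta_pos":[0.694,-0.512,-0.09]},
    {"delta_pos":[0.694,-0.512,-0.09]},
    {"delta_pos":[0.694,-0.512,-0.09]},
    {"delta_pos":[0.694,-0.512,-0.09]},
    {"delta_pos":[0.694,-0.512,-0.09]},
    {"delta_pos":[0.694,-0.512,-0.09]},
    {"delta_pos":[0.694,-0.512,-0.09]},
    {"delta_pos":[0.796,-0.844,-0.09]},
    {"delta_pos":[0.796,-0.844,-0.09]},
    {"delta_pos":[0.796,-0.844,-0.09]},
    {"delta_pos":[0.796,-0.844,-0.09]},
  ],
)

```text
validation failed for argument at $.ta...
```

Call:
jog_arm(
  targets=[
    {"delta_pos":[0.69,-0.51,-0.09],"twist":0,"grip":1},
    {"delta_pos":[0.69,-0.51,-0.09],"twist":0,"grip":1},
    {"delta_pos":[0.69,-0.51,-0.09],"twist":0,"grip":1},
    {"delta_pos":[0.69,-0.51,-0.09],"twist":0,"grip":1},
    {"delta_pos":[0.69,-0.51,-0.09],"twist":0,"grip":1},
    {"delta_pos":[0.69,-0.51,-0.09],"twist":0,"grip":1},
    {"delta_pos":[0.69,-0.51,-0.09],"twist":0,"grip":1},
    {"delta_pos":[0.8,-0.84,-0.09],"twist":0,"grip":1},
    {"delta_pos":[0.8,-0.84,-0.09],"twist":0,"grip":1},
    {"delta_pos":[0.8,-0.84,-0.09],"twist":0,"grip":1},
    {"delta_pos":[0.8,-0.84,-0.09],"twist":0,"grip":1},
  ],
  grip_force=30,
)

```text
t: 1.62
tool_pos: [441.6, -75.1, 301.4]
eef_rot: [-0.001, 0.989, 0.151, -0.0]
ft_force: [-1.2, -1.0, -0.3]
width: 1.001
```

Call:
jog_arm(
  targets=[
    {"delta_pos":[0.076,-0.247,0],"twist":0,"grip":1},
    {"delta_pos":[0.076,-0.247,0],"twist":0,"grip":1},
    {"delta_pos":[0.076,-0.247,0],"twist":0,"grip":1},
    {"delta_pos":[0.076,-0.247,0],"twist":0,"grip":1},
  ],
)

```text
t: 2.12
tool_pos: [441.5, 53.6, 301.7]
eef_rot: [-0.001, 0.988, 0.151, -0.0]
ft_force: [0.1, -0.3, 0.2]
width: 1.002
```

```bash
python3 - <<'E'
from h import *
p,T,o=tool();print(p,T.as_matrix().round(3),o["joint_pos"].round(3))
f=eyes.grab_frame("wrist");cv2.imwrite("pics/w1.png",f["color"])
print(proj(f,[[441,54,132],[442,58,70],[631,171,45]]))
E
```

```text
[441.51761268  53.57336536 301.69073874] [[ 0.954  0.299 -0.   ]
 [ 0.299 -0.954  0.001]
 [-0.    -0.001 -1.   ]] [-1.320e-01  2.210e-01  1.804e+00  1.000e-03  1.117e+00  1.134e+00]
[[317.78077696 190.56217449]
 [314.77132396 174.06868211]
 [262.220548   -45.81776514]]
```

View pics/w1.png

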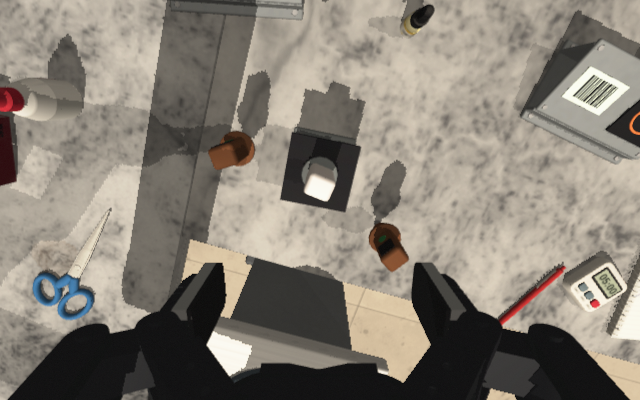

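```bash
python3 - <<'E'
from h import *
f=eyes.grab_frame("wrist");im=f["color"]
g=cv2.cvtColor(im,cv2.COLOR_BGR2GRAY)
sub=np.zeros_like(g);sub[120:220,270:370]=g[120:220,270:370]
m=(sub>205).astype(np.uint8)
n,l,st,c=cv2.connectedComponentsWithStats(m);print(st[1:],c[1:])
k=1+np.argmax(st[1:,4]);pts=np.argwhere(l==k)[:,::-1].astype(np.float32)
b=cv2.boxPoints(cv2.minAreaRect(pts));print("handle box px",b.round(1))
B=np.array([onz(f,*q,132) for q in b]);print(B.round(1),B.mean(0).round(1),[np.linalg.norm(B[i]-B[i-1]).round(1) for i in range(4)],[np.degrees(np.arctan2(*(B[i]-B[i-1])[1::-1])).round(1) for i in range(4)])
C=np.array([onz(f,*q,70) for q in[(298,129),(360,147),(345,211),(281,195)]]);print("plate",C.round(1),C.mean(0),[np.degrees(np.arctan2(*(C[i]-C[i-1])[1::-1])).round(1) for i in range(4)])
cv2.imwrite("pics/w1c.png",cv2.resize(im[120:220,270:370],None,fx=6,fy=6,interpolation=cv2.INTER_CUBIC))
E
```

```text
[[293 120   5   4  10]
 [288 125   3   3   5]
 [358 165   3   3   6]
 [354 167   6  11  35]
 [304 176  30  25 501]
 [282 201  11   7  46]
 [270 209   8  11  68]
 [274 208   1   1   1]
 [279 212   2   2   2]] [[295.4        120.8       ]
 [289.         125.8       ]
 [359.16666667 165.83333333]
 [356.57142857 173.28571429]
 [318.40718563 187.8762475 ]
 [287.30434783 204.02173913]
 [272.94117647 214.79411765]
 [274.         208.        ]
 [279.5        212.5       ]]
handle box px [[302.9 192.3]
 [310.2 173.9]
 [334.  183.4]
 [326.7 201.9]]
[[435.3  66.  132. ]
 [454.   64.6 132. ]
 [452.   41.1 132. ]
 [433.1  42.2 132. ]] [443.6  53.5 132. ] [np.float64(24.0), np.float64(18.7), np.float64(23.5), np.float64(18.9)] [np.float64(84.7), np.float64(-4.4), np.float64(-94.8), np.float64(176.8)]
plate [[483.3  88.7  70. ]
 [485.1  19.6  70. ]
 [411.2  11.6  70. ]
 [407.7  86.6  70. ]] [446.83529066  51.62737254  70.        ] [np.float64(1.6), np.float64(-88.5), np.float64(-173.8), np.float64(92.7)]
```

View pics/w1c.png

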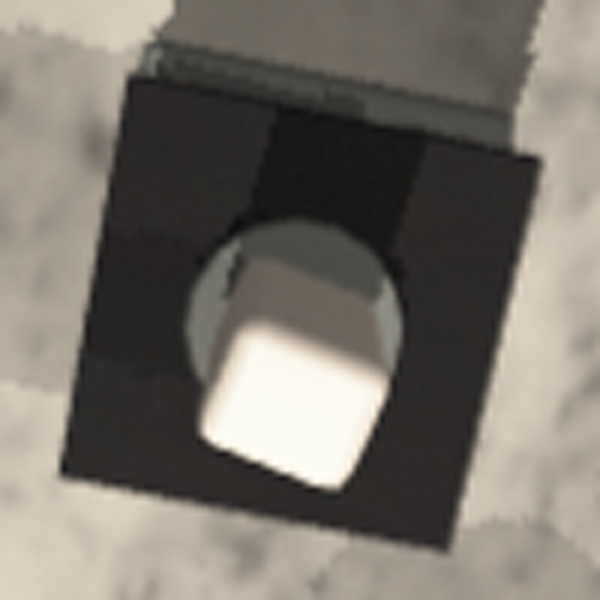

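Call:
jog_arm(
  targets=[
    {"delta_pos":[0.004,0.001,0.1],"twist":0.125,"grip":1},
    {"delta_pos":[0.004,0.001,0.16],"twist":0.125,"grip":1},
    {"delta_pos":[0.004,0.001,0.22],"twist":0.125,"grip":1},
    {"delta_pos":[0.004,0.001,0.28],"twist":0.125,"grip":1},
    {"delta_pos":[0.004,0.001,0.34],"twist":0.125,"grip":1},
    {"delta_pos":[0.004,0.001,0.38],"twist":0.125,"grip":1},
    {"delta_pos":[0.004,0.001,0.38],"twist":0.125,"grip":1},
    {"delta_pos":[0.004,0.001,0.38],"twist":0.125,"grip":1},
  ],
)

```text
t: 3.22
tool_pos: [444.3, 51.9, 112.1]
eef_rot: [-0.0, 0.999, -0.046, 0.0]
ft_force: [0.9, -0.1, 0.0]
width: 0.998
```

```bash
python3 - <<'E'
from h import *
p,T,o=tool();print(p,T.as_matrix().round(3),o["ft_force"])
w=eyes.grab_frame("wrist")["color"][100:400,100:540];s=eyes.grab_frame("side")["color"]
s=cv2.resize(s[110:240,210:400],(440,300),interpolation=cv2.INTER_CUBIC)
cv2.imwrite("pics/g.png",np.vstack([w,s]))
E
```

```text
[444.33170253  51.88575294 112.07695212] [[ 0.996 -0.093  0.   ]
 [-0.093 -0.996  0.001]
 [ 0.    -0.001 -1.   ]] [ 0.94535362 -0.05527528  0.0028517 ]
```

View pics/g.png

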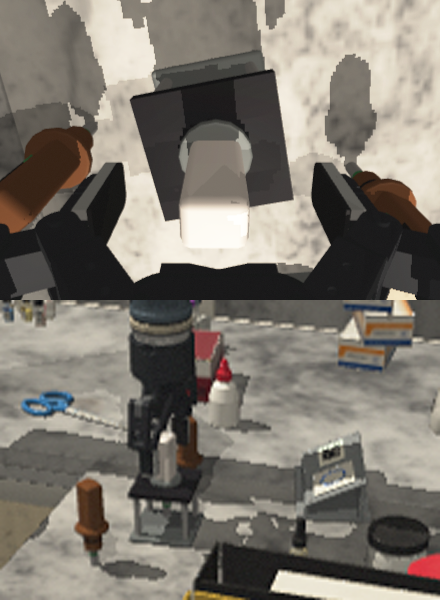

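Call:
jog_arm(
  targets=[
    {"delta_pos":[0,0,0],"twist":0,"grip":-1},
    {"delta_pos":[0,0,0],"twist":0,"grip":-1},
    {"delta_pos":[0,0,0],"twist":0,"grip":-1},
    {"delta_pos":[0,0,0],"twist":0,"grip":-1},
    {"delta_pos":[0,0,0],"twist":0,"grip":-1},
    {"delta_pos":[0,0,0],"twist":0,"grip":-1},
    {"delta_pos":[0,0,0],"twist":0,"grip":-1},
  ],
  grip_force=60,
)

```text
t: 4.2
tool_pos: [444.5, 52.4, 112.8]
eef_rot: [-0.0, 0.999, -0.046, 0.001]
ft_force: [-1.0, 0.1, 5.7]
width: 0.298
```

Call:
jog_arm(
  targets=[
    {"delta_pos":[0,0,-0.05],"twist":0,"grip":-1},
    {"delta_pos":[0,0,-0.12],"twist":0,"grip":-1},
    {"delta_pos":[0,0,-0.2],"twist":0,"grip":-1},
    {"delta_pos":[0,0,-0.28],"twist":0,"grip":-1},
    {"delta_pos":[0.02,-0.1,-0.36],"twist":-0.03,"grip":-1},
    {"delta_pos":[0.02,-0.2,-0.42],"twist":-0.06,"grip":-1},
    {"delta_pos":[0.02,-0.3,-0.48],"twist":-0.09,"grip":-1},
    {"delta_pos":[0.02,-0.3,-0.48],"twist":-0.09,"grip":-1},
    {"delta_pos":[0.02,-0.3,-0.48],"twist":-0.09,"grip":-1},
  ],
)

```text
t: 5.32
tool_pos: [466.7, 200.4, 351.9]
eef_rot: [0.0, 0.995, 0.095, -0.0]
ft_force: [-0.6, -0.6, -1.6]
width: 0.296
```

```bash
python3 - <<'E'
from h import *
p,T,o=tool();print(p,T.as_matrix().round(3),o["joint_pos"].round(3),o["ft_force"],o["width"])
f=eyes.grab_frame("wrist");cv2.imwrite("pics/w2.png",f["color"])
print(proj(f,[[631,171,45],[618,240,42]]))
E
```

```text
[466.74448874 200.3912918  351.85344988] [[ 0.982  0.19  -0.   ]
 [ 0.19  -0.982 -0.   ]
 [-0.001  0.    -1.   ]] [ 0.185  0.261  1.593 -0.     1.289  1.565] [-0.55997288 -0.6275453  -1.59420871] 0.29580384486206407
[[369.01826134  33.01037939]
 [309.81654611  33.1738687 ]]
```

View pics/w2.png

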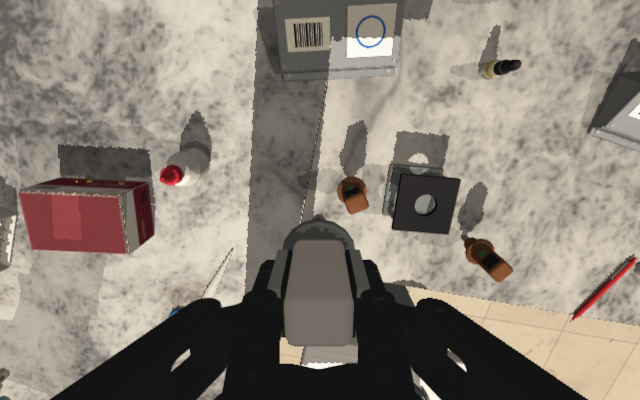

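Call:
jog_arm(
  targets=[
    {"delta_pos":[0,0,-0.8],"twist":0,"grip":-1},
    {"delta_pos":[0,0,-0.8],"twist":0,"grip":-1},
    {"delta_pos":[0,0,-0.8],"twist":0,"grip":-1},
    {"delta_pos":[0,0,-0.8],"twist":0,"grip":-1},
    {"delta_pos":[0,0,-0.8],"twist":0,"grip":-1},
    {"delta_pos":[0,0,-0.8],"twist":0,"grip":-1},
    {"delta_pos":[0,0,-0.8],"twist":0,"grip":-1},
    {"delta_pos":[0,0,-0.8],"twist":0,"grip":-1},
  ],
)

```text
t: 6.38
tool_pos: [468.1, 198.8, 751.8]
eef_rot: [0.0, 0.996, 0.094, 0.0]
ft_force: [0.0, -0.6, -1.7]
width: 0.3
```

```bash
python3 - <<'E'
from h import *
p,T,o=tool();print(p,T.as_matrix().round(3),o["joint_pos"].round(3),o["ft_force"])
E
```

```text
[468.06260989 198.81002597 751.81297882] [[ 0.982  0.186  0.   ]
 [ 0.186 -0.982 -0.   ]
 [ 0.     0.    -1.   ]] [ 0.182  0.219  0.624 -0.     2.298  1.565] [ 0.04604599 -0.61080837 -1.71559786]
```

Call:
jog_arm(
  targets=[
    {"delta_pos":[0,0,-0.4],"twist":0,"grip":-1},
    {"delta_pos":[0,0,-0.4],"twist":0,"grip":-1},
    {"delta_pos":[0,0,-0.4],"twist":0,"grip":-1},
    {"delta_pos":[0,0,-0.4],"twist":0,"grip":-1},
    {"delta_pos":[0,0,-0.4],"twist":0,"grip":-1},
    {"delta_pos":[0,0,-0.4],"twist":0,"grip":-1},
  ],
)

```text
t: 7.12
tool_pos: [418.5, 177.6, 862.9]
eef_rot: [-0.003, 0.996, 0.094, 0.005]
ft_force: [-0.4, 0.3, -1.1]
width: 0.302
```

```bash
python3 - <<'E'
from h import *
p,T,o=tool();print(p,T.as_matrix().round(3),o["joint_pos"].round(3),o["ft_force"])
E
```

```text
[418.50116    177.55065535 862.94923477] [[ 0.982  0.186  0.009]
 [ 0.186 -0.982  0.008]
 [ 0.01  -0.006 -1.   ]] [0.151 0.265 0.222 0.013 2.645 1.546] [-0.36890033  0.33748341 -1.10492009]
```

Call:
jog_arm(
  targets=[
    {"delta_pos":[0,0,-1],"twist":0,"grip":-1},
    {"delta_pos":[0,0,-1],"twist":0,"grip":-1},
    {"delta_pos":[0,0,-1],"twist":0,"grip":-1},
    {"delta_pos":[0,0,-1],"twist":0,"grip":-1},
    {"delta_pos":[0,0,-1],"twist":0,"grip":-1},
    {"delta_pos":[0,0,-1],"twist":0,"grip":-1},
    {"delta_pos":[0,0,-1],"twist":0,"grip":-1},
    {"delta_pos":[0,0,-1],"twist":0,"grip":-1},
  ],
)

```text
t: 8.12
tool_pos: [385.6, 164.4, 889.4]
eef_rot: [-0.005, 0.995, 0.093, 0.036]
ft_force: [-0.9, 1.2, -1.1]
width: 0.299
```

```bash
python3 - <<'E'
from h import *
p,T,o=tool();print(p,T.as_matrix().round(3),o["joint_pos"].round(3),o["ft_force"])
E
```

```text
[385.58019325 164.41133589 889.39463982] [[ 0.98   0.186  0.071]
 [ 0.185 -0.982  0.018]
 [ 0.073 -0.004 -0.997]] [0.13  0.204 0.219 0.017 2.646 1.529] [-0.938359    1.23289834 -1.1172376 ]
```

Call:
jog_arm(
  targets=[
    {"delta_pos":[-0.4,0,-1],"twist":0,"grip":-1},
    {"delta_pos":[-0.4,0,-1],"twist":0,"grip":-1},
    {"delta_pos":[-0.4,0,-1],"twist":0,"grip":-1},
    {"delta_pos":[-0.4,0,-1],"twist":0,"grip":-1},
    {"delta_pos":[-0.4,0,-1],"twist":0,"grip":-1},
    {"delta_pos":[-0.4,0,-1],"twist":0,"grip":-1},
    {"delta_pos":[-0.4,0,-1],"twist":0,"grip":-1},
  ],
)

```text
t: 9.0
tool_pos: [315.2, 179.1, 923.8]
eef_rot: [-0.007, 0.992, 0.093, 0.082]
ft_force: [-0.3, -0.3, -1.3]
width: 0.294
```

```bash
python3 - <<'E'
from h import *
p,T,o=tool();print(p,T.as_matrix().round(3),o["joint_pos"].round(3),o["ft_force"])
E
```

```text
[315.209152   179.07896286 923.75594873] [[ 0.969  0.186  0.161]
 [ 0.183 -0.983  0.03 ]
 [ 0.164  0.001 -0.987]] [ 0.209  0.112  0.219 -0.009  2.646  1.585] [-0.27082698 -0.33192859 -1.27643581]
```

Call:
jog_arm(
  targets=[
    {"delta_pos":[-0.6,0,-1],"twist":0,"grip":-1},
    {"delta_pos":[-0.6,0,-1],"twist":0,"grip":-1},
    {"delta_pos":[-0.6,0,-1],"twist":0,"grip":-1},
    {"delta_pos":[-0.6,0,-1],"twist":0,"grip":-1},
    {"delta_pos":[-0.6,0,-1],"twist":0,"grip":-1},
    {"delta_pos":[-0.6,0,-1],"twist":0,"grip":-1},
    {"delta_pos":[-0.6,0,-1],"twist":0,"grip":-1},
  ],
)

```text
t: 9.88
tool_pos: [190.0, 225.6, 953.4]
eef_rot: [-0.017, 0.987, 0.093, 0.131]
ft_force: [0.3, -0.2, -1.1]
width: 0.3
```

Call:
jog_arm(
  targets=[
    {"delta_pos":[-0.6,0,-1],"twist":0,"grip":-1},
    {"delta_pos":[-0.6,0,-1],"twist":0,"grip":-1},
    {"delta_pos":[-0.6,0,-1],"twist":0,"grip":-1},
    {"delta_pos":[-0.6,0,-1],"twist":0,"grip":-1},
    {"delta_pos":[-0.6,0,-1],"twist":0,"grip":-1},
    {"delta_pos":[-0.6,0,-1],"twist":0,"grip":-1},
  ],
)

```text
t: 10.62
tool_pos: [22.4, 237.4, 966.9]
eef_rot: [-0.041, 0.98, 0.095, 0.171]
ft_force: [-0.0, -0.1, -1.4]
width: 0.296
```

```bash
python3 - <<'E'
from h import *
p,T,o=tool();print(p,T.as_matrix().round(3),o["joint_pos"].round(3),o["ft_force"])
E
```

```text
[ 22.37218526 237.41599214 966.90515553] [[ 0.923  0.201  0.327]
 [ 0.173 -0.978  0.113]
 [ 0.343 -0.048 -0.938]] [ 1.346 -0.01   0.219 -0.666  2.646  2.088] [-0.01873464 -0.13862027 -1.41504549]
```

Call:
jog_arm(
  targets=[
    {"delta_pos":[0.64,0.3,0.35],"twist":0,"grip":-1},
    {"delta_pos":[0.64,0.3,0.35],"twist":0,"grip":-1},
    {"delta_pos":[0.64,0.3,0.35],"twist":0,"grip":-1},
    {"delta_pos":[0.64,0.3,0.35],"twist":0,"grip":-1},
    {"delta_pos":[0.64,0.3,0.35],"twist":0,"grip":-1},
    {"delta_pos":[0.64,0.3,0.35],"twist":0,"grip":-1},
    {"delta_pos":[0.64,0.3,0.35],"twist":0,"grip":-1},
    {"delta_pos":[0.64,0.3,0.35],"twist":0,"grip":-1},
  ],
)

```text
t: 11.62
tool_pos: [413.1, 164.8, 899.1]
eef_rot: [-0.041, 0.981, 0.093, 0.164]
ft_force: [0.7, 1.1, -1.5]
width: 0.295
```

```bash
python3 - <<'E'
from h import *
p,T,o=tool();print(p,T.as_matrix().round(3),o["joint_pos"].round(3),o["ft_force"])
E
```

```text
[413.05602228 164.77052703 899.10288222] [[ 0.929  0.196  0.315]
 [ 0.169 -0.979  0.111]
 [ 0.33  -0.05  -0.943]] [0.071 0.094 0.383 0.122 2.332 1.552] [ 0.6908322   1.05032186 -1.50847536]
```

Call:
jog_arm(
  targets=[
    {"delta_pos":[0,0,-1],"twist":0,"grip":-1},
    {"delta_pos":[0,0,-1],"twist":0,"grip":-1},
    {"delta_pos":[0,0,-1],"twist":0,"grip":-1},
    {"delta_pos":[0,0,-1],"twist":0,"grip":-1},
    {"delta_pos":[0,0,-1],"twist":0,"grip":-1},
  ],
)

```text
t: 12.25
tool_pos: [278.5, 116.7, 971.0]
eef_rot: [-0.044, 0.979, 0.093, 0.177]
ft_force: [0.3, -0.3, -2.4]
width: 0.298
```

```bash
python3 - <<'E'
from h import *
p,T,o=tool();print(p,T.as_matrix().round(3),o["joint_pos"].round(3),o["ft_force"])
E
```

```text
[278.45794856 116.73076336 970.99379059] [[ 0.92   0.198  0.338]
 [ 0.167 -0.979  0.119]
 [ 0.355 -0.053 -0.933]] [-0.149 -0.025  0.218  0.331  2.597  1.546] [ 0.29062769 -0.33908147 -2.38108056]
```

Call:
jog_arm(
  targets=[
    {"delta_pos":[0,0,-1],"twist":0,"grip":-1},
    {"delta_pos":[0,0,-1],"twist":0,"grip":-1},
    {"delta_pos":[0,0,-1],"twist":0,"grip":-1},
    {"delta_pos":[0,0,-1],"twist":0,"grip":-1},
  ],
)

```text
t: 12.75
tool_pos: [218.2, 111.6, 987.1]
eef_rot: [-0.043, 0.975, 0.092, 0.199]
ft_force: [0.6, 0.0, -1.7]
width: 0.296
```

```bash
python3 - <<'E'
from h import *
p,T,o=tool();print(p,T.as_matrix().round(3),o["joint_pos"].round(3),o["ft_force"])
g=np.array([620,237,180.])-p;print(g,T.inv().apply(g)/500)
E
```

```text
[218.19055849 111.61268869 987.09790094] [[ 0.904  0.196  0.38 ]
 [ 0.161 -0.98   0.12 ]
 [ 0.395 -0.047 -0.917]] [-0.319 -0.117  0.218  0.513  2.646  1.565] [ 0.60307143  0.04584145 -1.70032895]
[ 401.80944151  125.38731131 -807.09790094] [ 0.12869695 -0.01177801  1.81593438]
```

Call:
jog_arm(
  targets=[
    {"delta_pos":[0.12,0,1],"twist":0,"grip":-1},
    {"delta_pos":[0.12,0,1],"twist":0,"grip":-1},
    {"delta_pos":[0.12,0,1],"twist":0,"grip":-1},
    {"delta_pos":[0.12,0,1],"twist":0,"grip":-1},
    {"delta_pos":[0.12,0,1],"twist":0,"grip":-1},
    {"delta_pos":[0.12,0,1],"twist":0,"grip":-1},
    {"delta_pos":[0.12,0,1],"twist":0,"grip":-1},
    {"delta_pos":[0.12,0,1],"twist":0,"grip":-1},
    {"delta_pos":[0.12,0,1],"twist":0,"grip":-1},
    {"delta_pos":[0.12,0,1],"twist":0,"grip":-1},
    {"delta_pos":[0.12,0,1],"twist":0,"grip":-1},
  ],
)

```text
t: 14.12
tool_pos: [462.5, 181.9, 555.2]
eef_rot: [-0.043, 0.974, 0.092, 0.201]
ft_force: [0.4, -0.3, -1.2]
width: 0.297
```

```bash
cat > m.py <<'E'
from h import *
# ring and label in a wrist frame
def blue(f):
    h=cv2.cvtColor(f["color"],cv2.COLOR_BGR2HSV);m=cv2.inRange(h,(95,90,60),(130,255,255))
    return h,m
def cands(f,name):
    h,m=blue(f);m=cv2.morphologyEx(m,cv2.MORPH_CLOSE,np.ones((3,3)))
    n,l,st,c=cv2.connectedComponentsWithStats(m)
    print("blue",[(st[i].tolist(),c[i].round(1).tolist()) for i in range(1,n) if st[i,4]>40])
    cv2.imwrite(name,f["color"])
E
python3 - <<'E'
from m import *
p,T,o=tool();print(p,T.as_matrix().round(3),o["joint_pos"].round(3))
f=eyes.grab_frame("wrist");cands(f,"pics/w3.png")
print(proj(f,[[631,171,45],[618,240,42]]))
E
```

```text
[462.49093041 181.89851909 555.16525641] [[ 0.902  0.197  0.384]
 [ 0.162 -0.979  0.121]
 [ 0.4   -0.047 -0.915]] [ 0.104 -0.055  1.484  0.083  1.307  1.481]
blue [([441, 26, 21, 39, 154], [450.9, 44.7]), ([130, 109, 12, 60, 148], [134.9, 139.7]), ([105, 116, 9, 39, 121], [109.3, 135.3]), ([200, 370, 26, 30, 228], [215.4, 386.6])]
[[351.50871516 169.93532459]
 [317.25939593 170.15862408]]
```

View pics/w3.png

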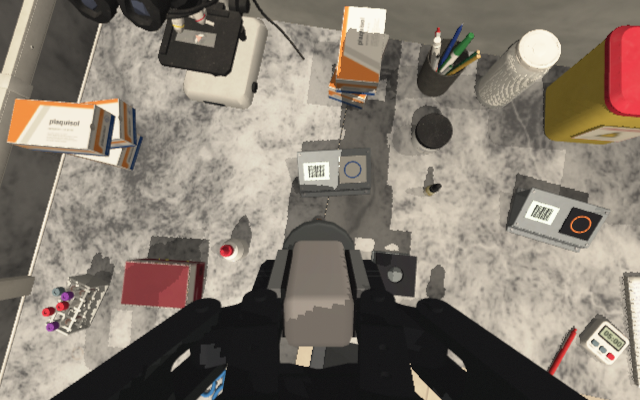

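```bash
python3 - <<'E'
from m import *
p,T,o=tool()
f=eyes.grab_frame("wrist")
h=cv2.cvtColor(f["color"],cv2.COLOR_BGR2HSV)
m=np.zeros(h.shape[:2],np.uint8);m[150:192,340:368]=cv2.inRange(h,(90,50,40),(135,255,255))[150:192,340:368]
q=np.argwhere(m)[:,::-1];print(len(q),q.mean(0),q.min(0),q.max(0)); ring=(q.min(0)+q.max(0))/2
g=h[...,2];w=np.zeros_like(m);w[155:188,298:334]=(g[155:188,298:334]>170)
q=np.argwhere(cv2.morphologyEx(w,cv2.MORPH_OPEN,np.ones((2,2))))[:,::-1];print(len(q),q.min(0),q.max(0));lab=(q.min(0)+q.max(0))/2
Rg,L=onz(f,*ring,44.7),onz(f,*lab,42);d=L-Rg;print(ring,lab,Rg,L,np.linalg.norm(d),"yaw",np.degrees(np.arctan2(d[1],d[0]))-90)
for d in(92,172):print(d,proj(f,p+T.apply([0,0,d])))
t=eyes.grab_frame("top");h=cv2.cvtColor(t["color"],cv2.COLOR_BGR2HSV)
cv2.imwrite("pics/c9.png",np.vstack([cv2.resize(f["color"][140:200,280:390],(770,420)),]))
for k in "abc":pass
m=np.zeros(h.shape[:2],np.uint8);m[185:212,268:292]=cv2.inRange(h,(90,50,40),(135,255,255))[185:212,268:292]
q=np.argwhere(m)[:,::-1];print("top",len(q),q.mean(0) if len(q) else 0)
if len(q):
    r2=(q.min(0)+q.max(0))/2;print(r2,tri(f,ring,t,r2))
E
```

```text
50 [351.9  169.08] [344 161] [360 177]
972 [299 156] [334 186]
[352. 169.] [316.5 171. ] [633.27252676 170.16685016  44.7       ] [616.10980906 241.00463527  42.        ] 72.93723794578746 yaw 13.619295145468172
92 [[318.2484844  219.42496141]]
172 [[318.31091137 189.66863251]]
top 0 0
```

Call:
jog_arm(
  targets=[
    {"delta_pos":[-0.115,-0.006,0.73],"twist":0,"grip":-1},
    {"delta_pos":[-0.115,-0.006,0.73],"twist":0,"grip":-1},
    {"delta_pos":[-0.115,-0.006,0.73],"twist":0,"grip":-1},
    {"delta_pos":[-0.115,-0.006,0.73],"twist":0,"grip":-1},
    {"delta_pos":[-0.115,-0.006,0.73],"twist":0,"grip":-1},
    {"delta_pos":[-0.115,-0.006,0.73],"twist":0,"grip":-1},
    {"delta_pos":[-0.115,-0.006,0.73],"twist":0,"grip":-1},
    {"delta_pos":[-0.115,-0.006,0.73],"twist":0,"grip":-1},
  ],
)

```text
t: 15.28
tool_pos: [551.2, 219.2, 200.0]
eef_rot: [-0.043, 0.974, 0.092, 0.203]
ft_force: [-0.4, -0.1, -0.4]
width: 0.293
```

```bash
python3 - <<'E'
from m import *
p,T,o=tool();print(p,T.as_matrix().round(3),o["joint_pos"].round(3))
f=eyes.grab_frame("wrist");cands(f,"pics/w4.png")
print(proj(f,[[633,170,44.7],[616,241,42],p+T.apply([0,0,172])]))
s=eyes.grab_frame("side");a=cv2.resize(s["color"][110:230,280:420],(640,548),interpolation=cv2.INTER_CUBIC)
cv2.imwrite("pics/w4v.png",cv2.resize(np.vstack([f["color"][60:300],a[:,:]]),None,fx=.75,fy=.75))
E
```

```text
[551.23508349 219.18932371 199.97238227] [[ 0.901  0.196  0.388]
 [ 0.161 -0.98   0.121]
 [ 0.403 -0.047 -0.914]] [0.164 0.465 1.862 0.143 0.405 1.427]
blue [([378, 170, 38, 37, 224], [396.5, 187.4])]
[[396.42504259 187.63681904]
 [316.93391609 191.56470111]
 [318.31686376 189.65853688]]
```

View pics/w4v.png

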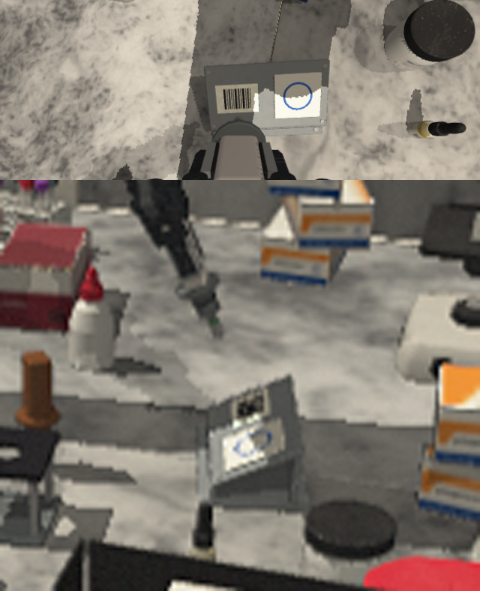

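Call:
jog_arm(
  targets=[
    {"delta_pos":[0,0,0],"twist":0,"grip":-1},
    {"delta_pos":[0,0,0],"twist":0,"grip":-1},
    {"delta_pos":[0,0,0],"twist":0,"grip":-1},
    {"delta_pos":[0,0,0],"twist":0,"grip":-1},
    {"delta_pos":[0,0,0],"twist":0,"grip":-1},
    {"delta_pos":[0,0,0],"twist":0,"grip":-1},
    {"delta_pos":[0,0,0],"twist":0,"grip":-1},
    {"delta_pos":[0,0,0],"twist":0,"grip":-1},
    {"delta_pos":[0,0,0],"twist":0,"grip":-1},
    {"delta_pos":[0,0,0],"twist":0,"grip":-1},
    {"delta_pos":[0,0,0],"twist":0,"grip":-1},
    {"delta_pos":[0,0,0],"twist":0,"grip":-1},
  ],
)

```text
t: 16.88
tool_pos: [551.4, 219.3, 201.5]
eef_rot: [-0.043, 0.974, 0.092, 0.204]
ft_force: [-0.1, 1.2, -1.3]
width: 0.299
```

Call:
jog_arm(
  targets=[
    {"delta_pos":[0,0,0],"twist":0,"grip":-1},
    {"delta_pos":[0,0,0],"twist":0,"grip":-1},
    {"delta_pos":[0,0,0],"twist":0,"grip":-1},
    {"delta_pos":[0,0,0],"twist":0,"grip":-1},
    {"delta_pos":[0,0,0],"twist":0,"grip":-1},
    {"delta_pos":[0,0,0],"twist":0,"grip":-1},
    {"delta_pos":[0,0,0],"twist":0,"grip":-1},
    {"delta_pos":[0,0,0],"twist":0,"grip":-1},
  ],
)

```text
t: 17.88
tool_pos: [551.4, 219.3, 201.5]
eef_rot: [-0.043, 0.974, 0.092, 0.204]
ft_force: [-0.2, -0.4, -1.0]
width: 0.299
```

```bash
python3 - <<'E'
from m import *
p,T,o=tool();print(p,o["ft_force"])
f=eyes.grab_frame("wrist");s=eyes.grab_frame("side")
print("side tip/collar pred",proj(s,[p+T.apply([0,0,d]) for d in(92,39)]),"seen 343.3,154.6  337.5,140.6")
h=cv2.cvtColor(f["color"],cv2.COLOR_BGR2HSV);m=np.zeros(h.shape[:2],np.uint8)
m[165:210,375:420]=cv2.inRange(h,(95,90,60),(130,255,255))[165:210,375:420]
e=cv2.fitEllipse(np.argwhere(m)[:,::-1].astype(np.float32));print("ring",e)
S=onz(f,*e[0],44.7);print(S)
w=np.zeros_like(m);w[160:222,285:345]=(h[160:222,285:345,2]>170)
q=np.argwhere(cv2.morphologyEx(w,cv2.MORPH_OPEN,np.ones((3,3))))[:,::-1];print("label bbox",q.min(0),q.max(0))
L=onz(f,*e[0],44.7)
a=T.apply([0,0,1])
for off in(20,0,-8):
    g=S-a*(92+off)-p;print(off,g.round(1),(T.inv().apply(g)/500).round(4))
cv2.imwrite("pics/side5.png",s["color"])
E
```

```text
[551.38788178 219.29012434 201.46917537] [-0.21156771 -0.42496985 -0.98365513]
side tip/collar pred [[344.027521   153.86654649]
 [337.59594647 139.19142936]] seen 343.3,154.6  337.5,140.6
ring ((396.3208312988281, 188.57066345214844), (33.8908576965332, 36.905174255371094), 62.567176818847656)
[633.09650022 169.85042939  44.7       ]
label bbox [337 185] [344 221]
20 [ 38.  -63.1 -54.5] [0.0038 0.1435 0.1139]
0 [ 45.8 -60.6 -72.8] [0.0038 0.1435 0.1539]
-8 [ 48.9 -59.7 -80.1] [0.0038 0.1435 0.1699]
```

Call:
jog_arm(
  targets=[
    {"delta_pos":[0.004,0.07,0.05],"twist":0,"grip":-1},
    {"delta_pos":[0.004,0.144,0.08],"twist":0,"grip":-1},
    {"delta_pos":[0.004,0.144,0.114],"twist":0,"grip":-1},
    {"delta_pos":[0.004,0.144,0.114],"twist":0,"grip":-1},
    {"delta_pos":[0.004,0.144,0.114],"twist":0,"grip":-1},
    {"delta_pos":[0.004,0.144,0.114],"twist":0,"grip":-1},
  ],
)

```text
t: 18.73
tool_pos: [589.3, 157.0, 147.6]
eef_rot: [-0.043, 0.973, 0.092, 0.205]
ft_force: [-0.5, 0.6, -1.3]
width: 0.302
```

```bash
python3 - <<'E'
from m import *
p,T,o=tool();a=T.apply([0,0,1]);S=np.array([633.1,169.9,44.7]);print(p,a,o["ft_force"],o["ft_force"]@a,"err tool frame, off tip:",T.inv().apply(S-p)-[0,0,92])
f=eyes.grab_frame("wrist");s=eyes.grab_frame("side");P=p+a*92
print("side pred tip,ring",proj(s,[P,S]),"wrist",proj(f,[P,S]))
w=cv2.resize(f["color"][100:280,230:410],(540,300) ,interpolation=cv2.INTER_CUBIC) if 0 else cv2.resize(f["color"][110:260,225:415],(570,450)[:2])
b=cv2.resize(s["color"][130:200,310:390],(400,350),interpolation=cv2.INTER_CUBIC)
w=cv2.resize(w,(400,316));cv2.imwrite("pics/v5.png",cv2.resize(np.vstack([w,b]),(360,599)))
E
```

```text
[589.31646081 156.9569085  147.61410364] [ 0.39073525  0.12222168 -0.9123529 ] [-0.45491003  0.63634108 -1.2760883 ] 1.0642681559462817 err tool frame, off tip: [-0.39909609  0.76834737 20.58368005]
side pred tip,ring [[351.26195177 180.03994342]
 [353.59035243 185.72004836]] wrist [[318.26804655 219.44799909]
 [319.30386477 210.50535274]]
```

View pics/v5.png

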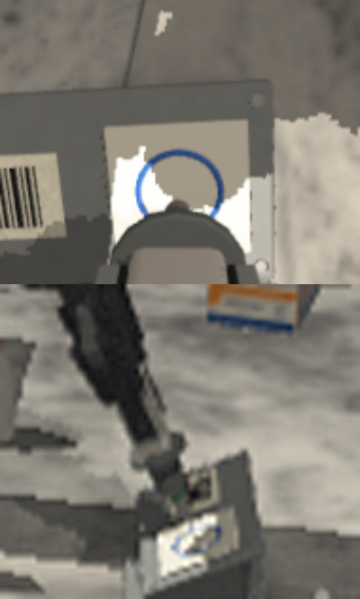

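Call:
jog_arm(
  targets=[
    {"delta_pos":[0,0.001,0.01],"twist":0,"grip":-1},
    {"delta_pos":[0,0.001,0.02],"twist":0,"grip":-1},
    {"delta_pos":[0,0.001,0.03],"twist":0,"grip":-1},
    {"delta_pos":[0,0.001,0.038],"twist":0,"grip":-1},
    {"delta_pos":[0,0.001,0.044],"twist":0,"grip":-1},
    {"delta_pos":[0,0.001,0.048],"twist":0,"grip":-1},
    {"delta_pos":[0,0.001,0.048],"twist":0,"grip":-1},
    {"delta_pos":[0,0.001,0.048],"twist":0,"grip":-1},
  ],
)

```text
t: 19.82
tool_pos: [598.7, 159.1, 125.8]
eef_rot: [-0.043, 0.973, 0.092, 0.205]
ft_force: [-2.1, -0.5, 1.1]
width: 0.301
```

```bash
cat > st.py <<'E'
from m import *
p,T,o=tool();a=T.apply([0,0,1]);S=np.array([633.1,169.9,44.7]);print(p,a,o["ft_force"],o["ft_force"]@a-1.1,"err:",T.inv().apply(S-p)-[0,0,92])
E
python3 st.py
```

```text
[598.71393419 159.12815051 125.84137008] [ 0.3907458   0.12210318 -0.91236426] [-2.05740628 -0.53140363  1.05436202] -2.9307711484910572 err: [-0.34234215  0.01354963 -3.21802649]
```

Call:
jog_arm(
  targets=[
    {"delta_pos":[0,0,0.004],"twist":0,"grip":-1},
    {"delta_pos":[0,0,0.008],"twist":0,"grip":-1},
    {"delta_pos":[0,0,0.01],"twist":0,"grip":-1},
    {"delta_pos":[0,0,0.01],"twist":0,"grip":-1},
    {"delta_pos":[0,0,0.01],"twist":0,"grip":-1},
    {"delta_pos":[0,0,0.01],"twist":0,"grip":-1},
  ],
)

```text
t: 20.58
tool_pos: [600.6, 159.7, 121.3]
eef_rot: [-0.043, 0.973, 0.092, 0.205]
ft_force: [-3.2, -1.4, 4.6]
width: 0.294
```

```bash
python3 st.py
```

```text
[600.62775425 159.71993994 121.33543266] [ 0.39076214  0.12209799 -0.91235795] [-3.20251947 -1.36677434  4.64071802] -6.752299741933246 err: [-3.27533695e-01  5.03100366e-03 -8.14916457e+00]
```

Call:
jog_arm(
  targets=[
    {"delta_pos":[0,0,0],"twist":0,"grip":-1},
    {"delta_pos":[0,0,0],"twist":0,"grip":-1},
    {"delta_pos":[0,0,0],"twist":0,"grip":-1},
    {"delta_pos":[0,0,0],"twist":0,"grip":-1},
    {"delta_pos":[0,0,0],"twist":0,"grip":-1},
    {"delta_pos":[0,0,0],"twist":0,"grip":-1},
    {"delta_pos":[0,0,0],"twist":0,"grip":-1},
    {"delta_pos":[0,0,0],"twist":0,"grip":-1},
    {"delta_pos":[0,0,0],"twist":0,"grip":-1},
    {"delta_pos":[0,0,0],"twist":0,"grip":-1},
    {"delta_pos":[0,0,0],"twist":0,"grip":-1},
    {"delta_pos":[0,0,0],"twist":0,"grip":-1},
  ],
)

```text
t: 22.08
tool_pos: [600.6, 159.8, 121.3]
eef_rot: [-0.043, 0.973, 0.092, 0.205]
ft_force: [-4.1, -0.3, 4.3]
width: 0.293
```

```bash
python3 st.py; python3 - <<'E'
from m import *
f=eyes.grab_frame("wrist");s=eyes.grab_frame("side")
w=cv2.resize(f["color"][110:260,225:415],(480,380));b=cv2.resize(s["color"][140:200,320:390],(480,411),interpolation=cv2.INTER_CUBIC)
cv2.imwrite("pics/v6.png",cv2.resize(np.vstack([w,b]),(364,599)))
E
```

```text
[600.62880303 159.75027557 121.3327443 ] [ 0.39075136  0.12212329 -0.91235918] [-4.14092754 -0.31403042  4.28394085] -6.664916272794164 err: [-0.33178759  0.03662687 -8.15573   ]
```

View pics/v6.png

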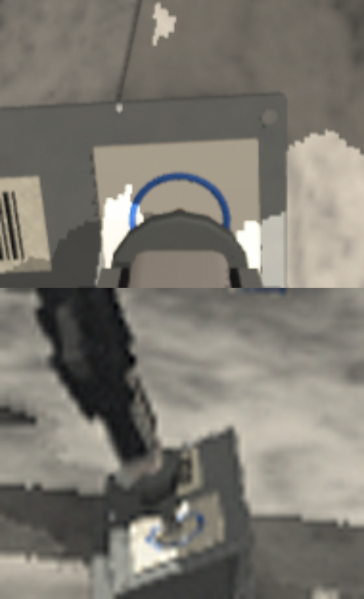

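```bash
python3 -c "
from m import *
print(r.job_done());o=r.get_obs();print(o['t'],o['ft_force'],o['width'])"
```

```text
the job is handed in; nothing more can be done
None
the job is handed in; nothing more can be done
```

I handed the job in at about 22 s of the 45 s allowed, with the reader still in the gripper and its nose on the white tile inside the blue ring. No verdict is reported.

**What I did**
- I picked the white reader over its two brown look-alikes, gripped it at 60 N and lifted it straight out of the dock.
- The moves only allow shifts and a twist about the tool's own axis. To tilt the tool I pushed against the arm's reach limits high above the bench, away from the objects.
- I pointed the nose at the middle of the label from about 80 mm and kept it still for about 2.5 s.
- I then moved across to the ring and pressed in small steps.

**Last checks**
- **Push:** the axial force was about 6.7 N and steady, and the pose gave about 8.2 mm of nose travel. The force alone suggests about 9 mm, so the two roughly agree.
- **Position:** the tool axis was within about 1 mm of the measured ring centre, allowing a few millimetres for camera calibration.
- **Angle:** the tool was tilted 24.2° against the tile's 25°. Its direction was about 4–7° off the stand's yaw, because my yaw readings ranged from about 11° to 13.6°. I estimate 2–3° from square overall.
- **Pictures:** the last wrist and side views fit the nose being inside the ring, but the collar hides most of the tip from the wrist camera. The nose travel and the angle come from the arm's pose and force, not from a direct view.
- **Other objects:** I saw no sign of touching the dark standard or the bystanders, but I did not measure their positions again at the end.

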